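Lock a lens barrel with its knurled ring

TASK

Set and lock the lens barrel on top of the grey light-source housing: turn the barrel until its red tab points straight at the yellow keeper fork, then slide the keeper fully in over the tab so that it holds the barrel still, and then turn the knurled silver lock ring clockwise (seen from above), regrasping as needed, until it is tight and its blue line meets the blue mark on the housing. Leave the keeper pushed in and the things standing round the housing where they are.

Things in the scene. Friction and masses are not known exactly. Their poses are not given: they have to be found in the camera images.
- housing: Grey painted light-source housing, fixed to the worktop, 200 x 110 mm in plan, its flat top 80 mm above the worktop. Origin on the worktop exactly under the upright barrel axis; its x axis points from the keeper towards the barrel (the keeper's rail runs along -x of the barrel), y to the left of that, z up. The top reaches from 145 mm behind the axis (-x) to 45 mm ahead, and 50 mm to either side. A blue mark lies on the top beside the ring, at -y of the axis.
- barrel_grip (a point): Grip point of the dark lens barrel, on its axis, 118 mm above the worktop (38 mm above the housing top): a plain upright cylinder of 40 mm diameter with a round glass in its top face, which is 128 mm above the worktop. Free to grip from 110 mm up to the top, above the level of the red tab. The point turns with the barrel: its -x axis points along the tab.
- barrel (a joint): Turn of the barrel in the housing, rad: 0 when the red tab points straight at the keeper (housing -x), growing clockwise seen from above; starts somewhat clockwise of 0 (0.4 to 1.0). Turns stiffly (0.05 N m) and stays where it is left.
- tab_tip (a point): Outer end of the red tab on the barrel, 66 mm from the barrel axis. The tab is a level bar 10 mm wide and 8 mm high, 101 to 109 mm above the worktop, above the ring.
- ring_centre (a point): Centre of the knurled silver lock ring, on the barrel axis, 89.5 mm above the worktop. Ring 60 mm in diameter, 16 mm high, lying 1.5 mm above the housing top, under the tab; the barrel rises through it to 30 mm above the ring's top. Grip it across its diameter with the fingers clear (45 degrees or more) of the tab and keeper.
- lock_ring (a joint): Turn of the lock ring on the barrel's thread, rad, growing clockwise seen from above; starts at 0 to 1.0; it comes up tight against a hard stop at 2.2, where (with the tab at the keeper) its blue line lies at the blue mark on the housing (housing -y). Its thread is stiffer (0.15 N m) than the barrel in the housing (0.05 N m), so an unheld barrel turns along with the ring.
- keeper_handle (a point): Centre of the black upright handle of the yellow keeper fork, 118 mm above the worktop: an 18 mm square block, 20 mm high (108 to 128 mm above the worktop), standing on the yellow fork plate (36 mm wide, top at 109 mm). The fork opens towards the barrel: slot 14 mm wide, its mouth flared to about 26 mm.
- keeper (a joint): Slide of the keeper along housing +x towards the barrel, m: 0 withdrawn, 0.034 fully in (hard stop), with the handle then 85 mm from the barrel axis; starts at 0 to 0.004. Friction 2 N; stays where it is left. It goes in only when the tab points at it to within about 0.12 rad; fully in, it leaves the tab about 0.035 rad of play.
- stain_blue: Blue reagent bottle, 34 mm wide, 92 mm high, standing beside the housing; origin under its centre. Leave alone.
- timer: White lab timer lying flat, 70 x 66 x 19 mm; origin under its centre. Leave alone.
- petri: Flat round dish, 60 mm wide, 15 mm high; origin under its centre. Leave alone.
Things that resemble listed ones, but are neither listed nor needed, are in the scene too. Leave any pink look-alike of the housing alone.

How it is judged:
By the outcome, as a careful person would: the job done as asked, in the order asked, and still so for the second after the job is handed in, with the robot touching nothing.
It also fails if it takes over 64 s, if anything falls off the work surface, if the arm or the gripper's body presses on something with over 40 N, if the wrist force passes 120 N, or if a joint passes its speed limit or range.

ROBOT

A 6-joint arm with a two-finger parallel gripper is mounted at the origin on a cart in front of the work surface, level with it; the furniture and walls round the work are solid. World frame = base frame: x ahead of the robot, y to its left, z up, the work surface at z = 0. Lengths are in m, angles in degrees, forces in N, time in s.
With the tool pointing down it reaches from about 0.375 to 0.9 m from the base axis. Payload 3.1 kg.
Tool frame: the origin (TCP) lies at the centre of the arm's flange, where the gripper is bolted on; the fingertips stand 182 mm ahead of it and the grasp point (between the pads) lies 164 mm ahead of it; x points along the fingers, z is the direction in which the jaws open and shut, and the axes are right-handed (so a half turn about x gives the same grasp; the last joint's range is limited). The gripper opens to 87 mm and grips with 3 to 60 N. Pads are 19 mm wide; open, the fingers measure 117 mm over their backs; the gripper's body (75 mm by 190 mm) begins 51 mm behind the grasp point.
Start: joints at [55.204, 30.224, 82.088, -0, 67.689, -10.227], TCP at [0.26, 0.568, 0.405] pointing down, gripper open.
Joint ranges: [-176.69, 176.69], [-43.24, 126.21], [12.49, 139.97], [-82, 262], [0, 151.66], [-163.58, 163.58]. Speed limits (degrees/s): [159.86, 159.86, 180, 180, 180, 180].

INTERFACE

Orientations are given as a 3x3 rotation matrix whose columns are the frame's x, y, z axes.
In Python, from rig import bot gives the robot as it stands.
- The arm moves only by the shell command python3 -m crank 'ROWS' [OPENING]. ROWS is JSON, a list of rows, each an object with "offset": the shift along the tool's x, y, z in m, a list of three; "spin": the turn about the tool's x in rad. A call has 1 to 12 rows; each row shifts and turns the commanded pose from where the row before left it, along the tool's axes as they then stand; what a row does not reach is not made up. A row lasts 1/10 s, in which the tool goes at most 50 mm and 8.59 degrees, less where a joint would pass 70% of its speed; a pose out of reach is approached as far as the arm can. A call is refused whole if a number of a shift passes 0.05 or a number of a turn 0.15, either way. A call with a gripper value outside its range is refused whole. OPENING is the finger opening in m, from 0 to 0.087, set as the call begins (- or left out, the last holds). The fingers move at their own pace and stop on an object; the grip force is fixed at half the most. Time passes only in rows, so rows that do not move let the fingers close. It gives the time, the measured TCP pose, the force and the opening at its end, in the units of the state.
- bot.read_state(): the state, without advancing time (a new reading comes with each control period).
- bot.capture(name): name is "scene" or "side" or "wrist"; returns a dict with "pixels" (400x640x3 uint8, blue, green, red), "depth" (400x640 float32, m along the optical axis (not along the pixel's ray), 0 where there is no reading), "K" (3x3 intrinsics, pixels), "world_to_cam" (4x4, takes a point from world to camera coordinates). Camera axes: x right, y up, looking along -z (the intrinsics and any distortion apply to the point x, -y, -z); pixel columns grow to the right and rows downward; lengths in m; the calibration is good to about 2 mm. A picture is of the moment at which its call begins.
- bot.hand_in(): hands the job in, once; it reports no verdict.
Trained networks look in a picture, given as the dict that the camera call returned (one of the last four; its "shot" number tells which), for a name from the list of things; names that differ only in an ending like _2 or _b are one class to them, and where a whole thing is asked for, a point or a joint stands for the part that bears it (a point fixed in the world has none). Each returns a list of dicts, best first, with "p" (0 to 1); they miss things now and then, are a little off and sometimes report something else, mostly with a low value. They report only what shows in the picture. A call takes as long as a camera call. They do not tell look-alikes from the thing itself.
- bot.regions_of(label, picture): "region" (400x640 bool, what is visible of it) and "extent" ([centre column, centre row, width, height] in pixels, round what is visible of it).
The state is a dict: "time_s": time; "joint_positions": joint angles; "qvel": joint speeds; "tau": joint torques, N m; "position": TCP position; "tcp_rot": TCP orientation; "force": force on the tool from outside, world axes, zero at the start; "moment": the same for the moment, N m; "opening": opening from 0.0 (shut) to 1.0 (fully open).
Only numpy, scipy, OpenCV 4.12 (cv2) and the standard library are available. Lean on these libraries where they do the work, as an engineer would, in place of code of your own. Each camera call takes 0.05 s, during which the arm holds its last target.

## Working session

There is one attempt and no reset: what is moved stays moved. The work goes in short steps, Python scripts to look and compute and a shell command to move; the robot and the scene stay as the last step left them, time stands still between calls to the robot, and variables do not carry over. Pictures are saved under pics/ and viewed, and the job is handed in when it is done.

```bash
ls; mkdir -p pics; python3 - <<'E'
from rig import bot
import cv2, numpy as np
for n in ["scene","side","wrist"]:
    c=bot.capture(n); cv2.imwrite(f"pics/a_{n}.png",c["pixels"]); print(n,c["K"].tolist(),np.round(c["world_to_cam"],3).tolist(), [k for k in c])
s=bot.read_state(); print({k:np.round(v,3).tolist() for k,v in s.items()})
E
```

```text
pics
scene [[501.86869498349625, 0.0, 323.8757745407874], [0.0, 501.86869498349625, 197.31640030483194], [0.0, 0.0, 1.0]] [[-0.869, -0.494, -0.013, 0.49], [0.181, -0.342, 0.922, -0.214], [-0.46, 0.799, 0.387, -1.009], [0.0, 0.0, 0.0, 1.0]] ['pixels', 'depth', 'K', 'world_to_cam', 'shot']
side [[402.7710033389505, 0.0, 316.83570754117875], [0.0, 402.7710033389505, 202.73054794676747], [0.0, 0.0, 1.0]] [[-0.999, -0.044, -0.018, 0.582], [0.012, -0.593, 0.805, -0.098], [-0.047, 0.804, 0.593, -0.864], [0.0, 0.0, 0.0, 1.0]] ['pixels', 'depth', 'K', 'world_to_cam', 'shot']
wrist [[313.77881665928464, 0.0, 321.54264911475576], [0.0, 313.77881665928464, 207.44640149989027], [0.0, 0.0, 1.0]] [[0.416, 0.909, -0.002, -0.624], [-0.872, 0.398, -0.284, 0.034], [-0.258, 0.12, 0.959, -0.392], [0.0, 0.0, 0.0, 1.0]] ['pixels', 'depth', 'K', 'world_to_cam', 'shot']
{'time_s': 0.15, 'joint_positions': [55.204, 30.267, 82.138, -0.002, 67.69, -10.227], 'qvel': [-0.105, -0.221, -0.267, -0.058, -0.037, -0.029], 'tau': [0.0, -44.043, -17.684, 0.063, 0.055, -0.0], 'position': [0.26, 0.568, 0.404], 'tcp_rot': [[-0.001, -0.909, 0.416], [-0.001, 0.416, 0.909], [-1.0, 0.0, -0.002]], 'force': [-0.166, 0.86, -0.251], 'moment': [0.002, -0.072, 0.016], 'opening': 1.0}
```

View pics/a_scene.png

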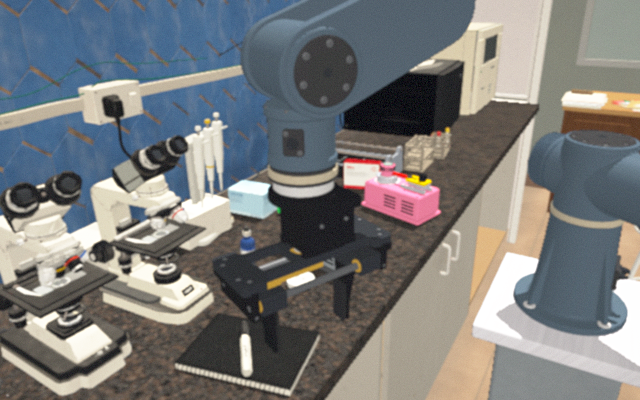

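View pics/a_side.png

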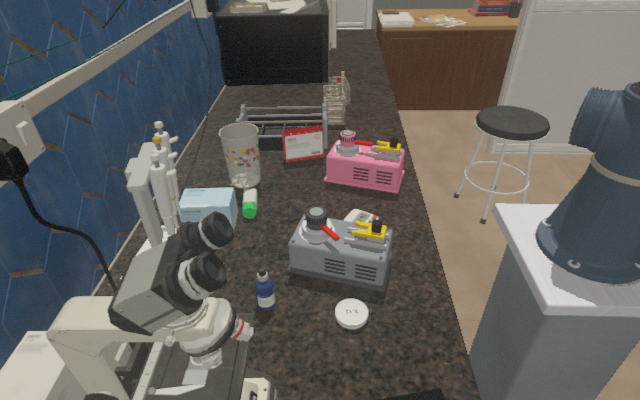

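View pics/a_wrist.png

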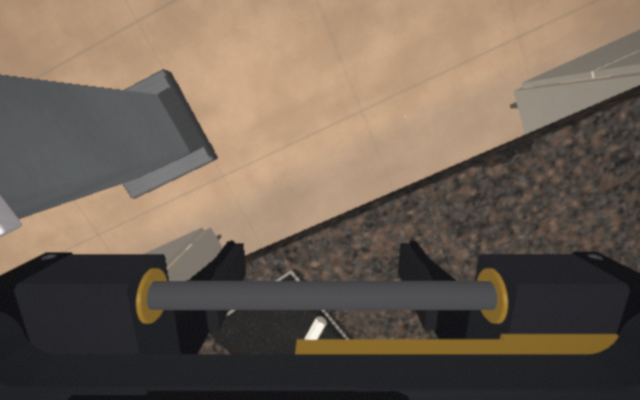

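The side view shows these candidates:
- the grey housing at (342,248), with its barrel at (317,218), red tab at (330,232), keeper handle at (376,226) and silver ring near (317,232)
- a pink look-alike at (365,165), with its own barrel at (347,138) and keeper at (392,147)

By the description I want the grey one. I'll check it in a close crop and measure it.

```bash
cat > h.py <<'E'
import numpy as np, cv2
from rig import bot
def unproj(c,u,v,d=None,z=None):
    K=c["K"];T=c["world_to_cam"];R=T[:3,:3];t=T[:3,3]
    r=np.array([(u-K[0,2])/K[0,0],-(v-K[1,2])/K[1,1],-1.0])
    o=-R.T@t; w=R.T@r
    if d is not None: return o+w*d
    s=(z-o[2])/w[2]; return o+w*s
def cloud(c,mask=None):
    K=c["K"];T=c["world_to_cam"];R=T[:3,:3];t=T[:3,3]
    d=c["depth"]; m=d>0
    if mask is not None: m&=mask
    v,u=np.nonzero(m); dd=d[m]
    p=np.stack([(u-K[0,2])/K[0,0]*dd,-(v-K[1,2])/K[1,1]*dd,-dd],1)
    return (p-t)@R, u,v
def proj(c,P):
    K=c["K"];T=c["world_to_cam"];p=T[:3,:3]@np.array(P)+T[:3,3]
    return K[0,0]*p[0]/-p[2]+K[0,2], K[1,1]*(-p[1])/-p[2]+K[1,2]
E
python3 - <<'E'
from h import *
c=bot.capture("side")
cv2.imwrite("pics/b_crop.png",cv2.resize(c["pixels"][190:300,270:410],None,fx=5.5,fy=5.5,interpolation=cv2.INTER_CUBIC))
for l in ["housing","barrel_grip","tab_tip","ring_centre","keeper_handle","stain_blue","petri","timer"]:
    for r in bot.regions_of(l,c)[:3]:
        P,u,v=cloud(c,r["region"])
        print(l,round(r["p"],2),np.round(r["extent"]).tolist(),np.round(np.median(P,0),3) if len(P) else None)
np.savez("side0.npz",**{k:c[k] for k in ["pixels","depth","K","world_to_cam"]})
E
```

```text
housing 0.82 [366.0, 163.0, 79.0, 62.0] [ 0.468 -0.234  0.075]
housing 0.74 [341.0, 249.0, 104.0, 85.0] [0.531 0.097 0.081]
barrel_grip 0.97 [356.0, 139.0, 40.0, 28.0] [ 0.51  -0.266  0.108]
tab_tip 0.79 [319.0, 223.0, 37.0, 39.0] [0.579 0.068 0.111]
tab_tip 0.67 [355.0, 141.0, 39.0, 23.0] [ 0.513 -0.265  0.108]
ring_centre 0.87 [320.0, 222.0, 36.0, 41.0] [0.577 0.068 0.109]
ring_centre 0.58 [354.0, 142.0, 40.0, 23.0] [ 0.512 -0.265  0.108]
keeper_handle 0.93 [368.0, 229.0, 40.0, 26.0] [0.475 0.085 0.11 ]
keeper_handle 0.84 [388.0, 147.0, 24.0, 15.0] [ 0.408 -0.241  0.111]
keeper_handle 0.64 [363.0, 216.0, 36.0, 15.0] [ 0.487 -0.077  0.019]
stain_blue 0.87 [265.0, 289.0, 21.0, 43.0] [0.669 0.181 0.053]
stain_blue 0.48 [319.0, 223.0, 34.0, 40.0] [0.578 0.069 0.111]
petri 0.74 [349.0, 314.0, 32.0, 30.0] [0.513 0.2   0.016]
timer 0.63 [361.0, 219.0, 34.0, 16.0] [ 0.487 -0.076  0.019]
timer 0.31 [367.0, 229.0, 35.0, 21.0] [0.474 0.087 0.111]
timer 0.23 [320.0, 223.0, 40.0, 32.0] [0.579 0.068 0.111]
```

View pics/b_crop.png

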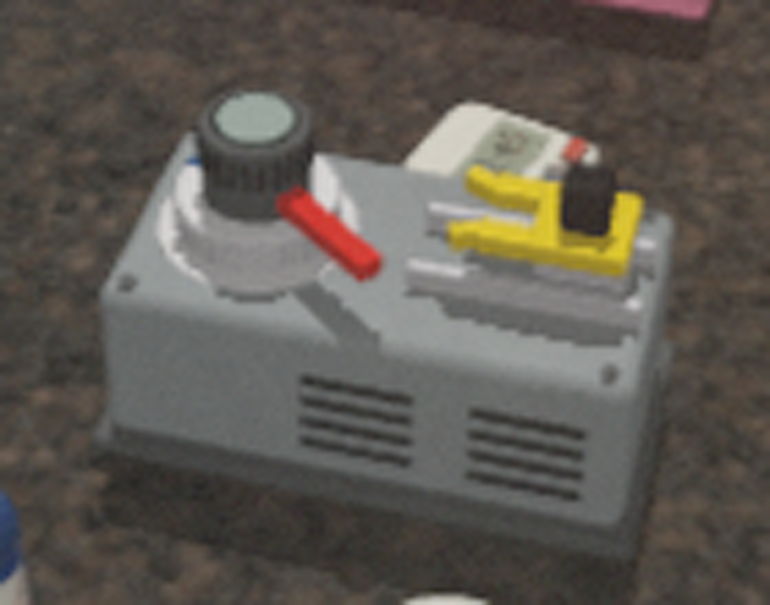

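The crop confirms the grey housing. The barrel top is at side pixel (316,212), the red tab runs from (322,226) to (338,238), the yellow fork is at (370,230) and the black handle is at (377,226). The tab sits clockwise of the keeper. Next I'll measure precisely.

```bash
python3 - <<'E'
from h import *
c=dict(np.load("side0.npz"))
px=c["pixels"].astype(int); hsv=cv2.cvtColor(c["pixels"],cv2.COLOR_BGR2HSV)
win=np.zeros(px.shape[:2],bool); win[195:300,275:405]=True
P,u,v=cloud(c,win)
# housing top
top=P[(abs(P[:,2]-.080)<.006)]
print("z top median",np.median(top[:,2]))
(h,w)=cv2.minAreaRect(top[:,:2].astype(np.float32)),0
print("rect",h)
# barrel top
bt=P[(P[:,2]>.122)&(P[:,0]>.53)]; print("barrel",len(bt),np.median(bt[:,2]),cv2.minEnclosingCircle(bt[:,:2].astype(np.float32)),bt.mean(0))
b,g,r=px[...,0],px[...,1],px[...,2]
red=win&(r>140)&(g<70)&(b<80)
red[:, :320]=False
red&=np.arange(640)[None]<345
R,_,_=cloud(c,red); R=R[(R[:,2]>.098)&(R[:,2]<.115)]
m=R.mean(0);U,S,Vt=np.linalg.svd(R[:,:2]-m[:2],full_matrices=False);print("red",len(R),m,np.degrees(np.arctan2(Vt[0,1],Vt[0,0])))
k=P[(P[:,2]>.118)&(P[:,0]<.53)]; print("handle",len(k),k.mean(0),cv2.minAreaRect(k[:,:2].astype(np.float32)),np.median(k[:,2]))
yel=win&(r>180)&(g>150)&(b<90)
Y,_,_=cloud(c,yel);Y=Y[(Y[:,2]>.1)&(Y[:,2]<.114)];print("yellow",len(Y),Y.mean(0),cv2.minAreaRect(Y[:,:2].astype(np.float32)))
for q in ["glass"]:
    gl=win&(abs(hsv[...,0].astype(int)-80)<25)&(hsv[...,1]>25)&(g>120)
    G,uu,vv=cloud(c,gl);print("glass",len(G),np.median(G,0),uu.mean(),vv.mean(),unproj(c,uu.mean(),vv.mean(),z=.128))
E
```

```text
z top median 0.08196086539078457
rect ((0.5315618515014648, 0.06499208509922028), (0.10119491815567017, 0.1886683851480484), 75.468994140625)
barrel 272 0.13040684743453548 ((0.5807973146438599, 0.05217977240681648), 0.021301768720149994) [0.58029241 0.05634645 0.12959085]
red 90 [0.55276763 0.08916967 0.1103446 ] 128.62229739079814
handle 108 [0.46725716 0.08417409 0.12678368] ((0.4667958915233612, 0.08096128702163696), (0.0192731861025095, 0.01800476387143135), 77.5732421875) 0.12855410518500446
yellow 183 [0.4785289  0.07974825 0.1111606 ] ((0.4794557988643646, 0.07744921743869781), (0.03675258159637451, 0.060054101049900055), 75.24677276611328)
glass 1 [0.60511222 0.03451673 0.10010381] 304.0 218.0 [0.60161145 0.06943838 0.128     ]
```

```bash
python3 - <<'E'
from h import *
c=dict(np.load("side0.npz"))
P,u,v=cloud(c)
for a in np.arange(.2,.95,.05):
  row=[]
  for b in np.arange(-.3,.65,.05):
    m=(P[:,0]>a)&(P[:,0]<=a+.05)&(P[:,1]>b)&(P[:,1]<=b+.05)
    row.append("%4d"%(P[m,2].max()*1000) if m.sum() else "   .")
  print("%.2f"%a," ".join(row))
s=bot.read_state();R=np.array(s["tcp_rot"]);p=np.array(s["position"])
d=np.array([.581,.053,.40])-p
print(d,R.T@d)
E
```

```text
0.20    .    .    .    .    .    .    .    .    .    .    .    .    .    .    .    .    .    .    .
0.25    .    .    .    .    .    .    .    .    .    .    .    .    .    .    .    .    .    .    .
0.30    5    5    5    5    5    5    4    5    5    5    5    4    5    .    .    .    .    .    .
0.35  131  132   84    6    5    5    5    5    5    4    4    4   19   18    .    .    .    .    .
0.40  131  132   81    6   22    4   85  111   91    4    4    5   19   18    .    .    .    .    .
0.45  132   94    5   20   24    .   83  131  112   19   19    5   15   17    .    .    .    .    .
0.50  133   97    5   18   21    .   92  113  112   19   19    5    4    4    .    .    .    .    .
0.55   84   84    5    5    4    .  133  133   83    4    4    4    5    3    .    .    .    .    .
0.60    5    5    4    5    4   82  100  126   13    5    4    5  326  333  338    .    .    .    .
0.65    5    4    4    5    5    4    4    4    4   95    4    4  352  352  353    .    .    .    .
0.70  153  154   35   37   37    5    4    5    4    4    .    .  339  339  328    .    .    .    .
0.75  153  152  151   76   77   77    5    4  268    3    .    .    .  307  302    .    .    .    .
0.80  153  153  151   77   78   76  309  304  300  263    .    .    .  251  250    .    .    .    .
0.85    5    5    .   76   77   76  308  263  263  262    .    2    .  241  238    .    .    .    .
0.90  108   80   53   31    4    .    .   85   87  202  376  374   86   87   86    .    .    .    .
[ 0.32116966 -0.51541229 -0.00476952] [ 0.00477822 -0.50638679 -0.3352195 ]
```

```bash
python3 -m crank '[{"offset":[0,-0.0385,-0.0255],"spin":0},{"offset":[0,-0.0385,-0.0255],"spin":0},{"offset":[0,-0.0385,-0.0255],"spin":0},{"offset":[0,-0.0385,-0.0255],"spin":0},{"offset":[0,-0.0385,-0.0255],"spin":0},{"offset":[0,-0.0385,-0.0255],"spin":0},{"offset":[0,-0.0385,-0.0255],"spin":0},{"offset":[0,-0.0385,-0.0255],"spin":0},{"offset":[0,-0.0385,-0.0255],"spin":0},{"offset":[0,-0.0385,-0.0255],"spin":0},{"offset":[0,-0.0385,-0.0255],"spin":0},{"offset":[0,0,0],"spin":0}]' 0.087
python3 - <<'E'
from h import *
c=bot.capture("wrist"); cv2.imwrite("pics/c_wrist.png",c["pixels"])
T=c["world_to_cam"];print(-T[:3,:3].T@T[:3,3])
np.savez("w0.npz",**{k:c[k] for k in ["pixels","depth","K","world_to_cam"]})
E
```

```text
time_s: 1.8
position: [0.5318, 0.1327, 0.4052]
tcp_rot: [[0.004, -0.907, 0.421], [-0.002, 0.421, 0.907], [-1.0, -0.005, 0.0]]
force: [0.5, 0.6, -0.1]
opening: 1.005
[0.46068893 0.16608902 0.38488047]
```

View pics/c_wrist.png

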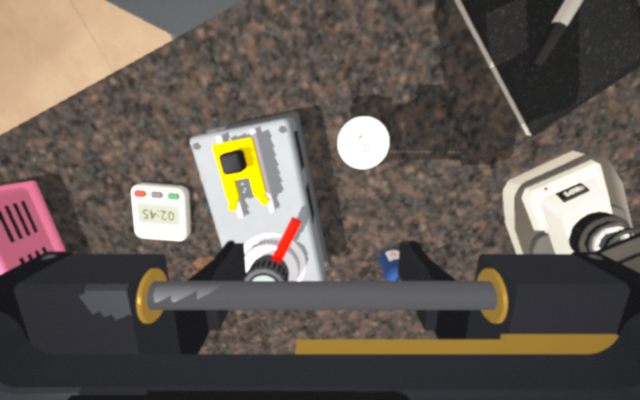

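The wrist view looks down on the grey housing: barrel at (265,280), red tab from (277,262) to (296,222), fork at (240,180), handle at (232,160). I'll measure from here with the known heights.

```bash
python3 - <<'E'
from h import *
c=dict(np.load("w0.npz"))
px=c["pixels"].astype(int);b,g,r=px[...,0],px[...,1],px[...,2]
win=np.zeros(px.shape[:2],bool); win[90:290,180:335]=True
def plane(m,z):
    v,u=np.nonzero(m); return np.array([unproj(c,a,bb,z=z)[:2] for a,bb in zip(u,v)])
red=win&(r>150)&(g<80)&(b<90); red[:200]=False
R=plane(red,.109);m=R.mean(0);Vt=np.linalg.svd(R-m)[2];print("red",len(R),m,np.degrees(np.arctan2(Vt[0,1],Vt[0,0])),cv2.minAreaRect(R.astype(np.float32)))
yel=win&(r>170)&(g>140)&(b<100);Y=plane(yel,.109)
print("yel",len(Y),cv2.minAreaRect(Y.astype(np.float32)))
blk=win&(r<75)&(g<75)&(b<75);blk[180:]=False
n,lab,st,ce=cv2.connectedComponentsWithStats(blk.astype(np.uint8));i=1+np.argmax(st[1:,4]);
B=plane(lab==i,.128);print("handle",st[i],cv2.minAreaRect(B.astype(np.float32)),B.mean(0))
P,u,v=cloud(c,win)
t=P[(abs(P[:,2]-.08)<.006)];print("top",np.median(t[:,2]),cv2.minAreaRect(t[:,:2].astype(np.float32)))
k=P[(P[:,2]>.12)]; print(len(k))
h=k[k[:,0]<.52];print("hd",np.median(h[:,2]),cv2.minAreaRect(h[:,:2].astype(np.float32)))
h=k[k[:,0]>.55];print("barrel",len(h),np.median(h[:,2]),h.mean(0),h[:,:2].min(0),h[:,:2].max(0))
cv2.imwrite("pics/d.png",cv2.resize(c["pixels"][100:290,180:335],None,fx=3.1,fy=3.1,interpolation=cv2.INTER_CUBIC))
E
```

```text
red 414 [0.55183999 0.08619077] -51.96944337226607 ((0.551616370677948, 0.0859852209687233), (0.009964155033230782, 0.048200514167547226), 38.899471282958984)
yel 1720 ((0.4780127704143524, 0.07916267216205597), (0.0371842086315155, 0.06092221289873123), 74.81929016113281)
handle [ 294  105   39   75 1353] ((0.48100462555885315, 0.1518499106168747), (0.020729446783661842, 0.06069450452923775), 79.18565368652344) [0.47857374 0.152644  ]
top 0.08002427492614451 ((0.524552583694458, 0.06617990881204605), (0.09976144880056381, 0.17758263647556305), 75.84906768798828)
3821
hd 0.2599066245450189 ((0.49663245677948, 0.10029175877571106), (0.08846329897642136, 0.04893036559224129), 53.47829055786133)
barrel 532 0.12786230334008478 [0.56671751 0.05911291 0.12691605] [0.55821137 0.03589234] [0.58195551 0.07312343]
```

View pics/d.png

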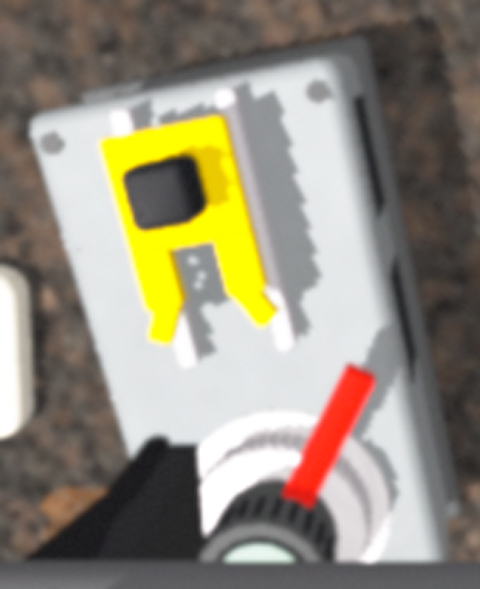

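```bash
python3 -m crank '[{"offset":[0,-0.025,-0.0175],"spin":0},{"offset":[0,-0.025,-0.0175],"spin":0},{"offset":[0,-0.0257,-0.0177],"spin":0},{"offset":[0.04,0,0],"spin":0},{"offset":[0.04,0,0],"spin":0},{"offset":[0,0,0],"spin":0}]' 0.087
python3 - <<'E'
from h import *
s=bot.read_state();R=np.array(s["tcp_rot"]);p=np.array(s["position"])
print(p, p+.164*R[:,0], R.T@(np.array([.579,.0527,.129])-p-.164*R[:,0]))
for n in ["side","wrist"]:
    c=bot.capture(n); cv2.imwrite(f"pics/e_{n}.png",cv2.resize(c["pixels"][170:320,240:440],None,fx=4,fy=4) if n=="side" else c["pixels"])
E
```

```text
time_s: 2.45
position: [0.5725, 0.059, 0.32]
tcp_rot: [[-0.013, -0.91, 0.415], [0.002, 0.415, 0.91], [-1.0, 0.012, -0.004]]
force: [-1.4, -0.2, -0.2]
opening: 1.0
[0.57251705 0.05901019 0.32000594] [0.57041108 0.05926982 0.15601967] [ 0.02689671 -0.01087377 -0.00230705]
```

View pics/e_side.png

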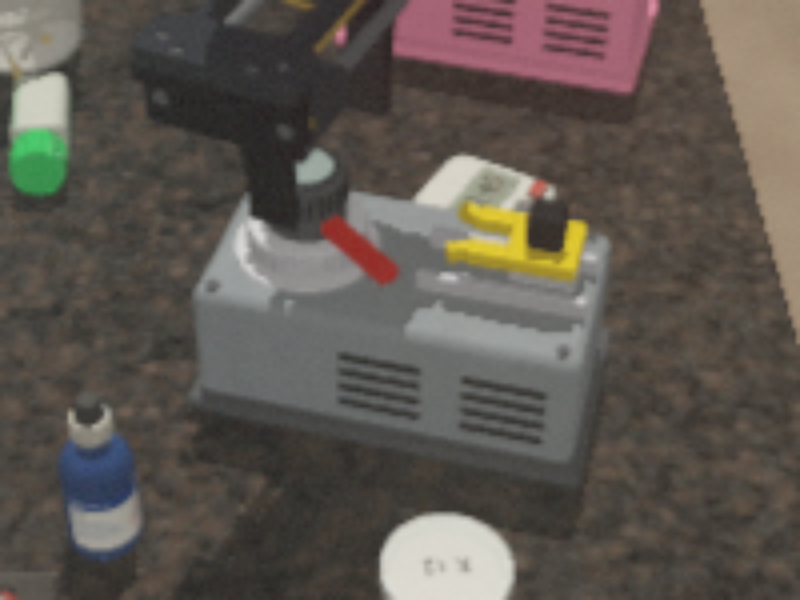

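View pics/e_wrist.png

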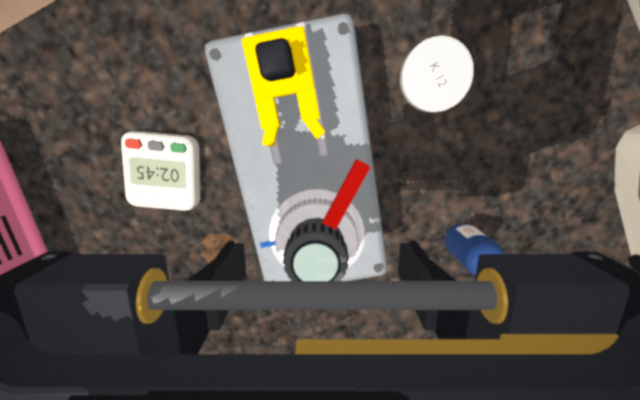

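The wrist view shows the barrel glass at (316,263), the tab from (328,228) to (362,165), and the blue housing mark at (267,243). I'll refine the axis and the angles.

```bash
cat > meas.py <<'E'
from h import *
def meas(c,show=True):
    px=c["pixels"].astype(int);b,g,r=px[...,0],px[...,1],px[...,2]
    hsv=cv2.cvtColor(c["pixels"],cv2.COLOR_BGR2HSV).astype(int)
    def plane(m,z):
        v,u=np.nonzero(m); return np.array([unproj(c,a,bb,z=z)[:2] for a,bb in zip(u,v)])
    def big(m):
        n,lab,st,ce=cv2.connectedComponentsWithStats(m.astype(np.uint8)); return lab==1+np.argmax(st[1:,4])
    out={}
    red=big((hsv[...,1]>180)&((hsv[...,0]<6)|(hsv[...,0]>174))&(r>90))
    R=plane(red,.109);re=cv2.minAreaRect(R.astype(np.float32));m=R.mean(0);V=np.linalg.svd(R-m)[2][0]
    if V[0]>0: V=-V
    out["red"]=(len(R),m,np.degrees(np.arctan2(V[1],V[0])),re[1])
    yel=big((r>150)&(g>120)&(b<90));Y=plane(yel,.109)
    out["yel"]=(len(Y),cv2.minAreaRect(Y.astype(np.float32)))
    return out
def glass(c,u0,v0):
    roi=c["pixels"][v0-40:v0+25,u0-45:u0+45].astype(int)
    m=((roi[...,1]>roi[...,2]+6)&(roi[...,1]>110)).astype(np.uint8)
    n,lab,st,ce=cv2.connectedComponentsWithStats(m);i=1+np.argmax(st[1:,4])
    x,y=st[i][0]+st[i][2]/2-.5+u0-45, st[i][1]+st[i][3]/2-.5+v0-40
    return st[i],(x,y),unproj(c,x,y,z=.128)
E
python3 - <<'E'
from meas import *
c=bot.capture("wrist")
s=bot.read_state();R=np.array(s["tcp_rot"]);p=np.array(s["position"]);print(p,R.round(4).tolist())
print(meas(c)); print(glass(c,316,263))
P,u,v=cloud(c); 
k=P[(P[:,2]>.124)&(P[:,2]<.132)&(u<360)&(u>270)&(v>220)];print(len(k),cv2.minEnclosingCircle(k[:,:2].astype(np.float32)))
print("pred axis pix",proj(c,[.579,.0527,.128]), proj(c,p+.164*R[:,0]))
np.savez("w1.npz",**{k:c[k] for k in ["pixels","depth","K","world_to_cam"]})
E
```

```text
[0.57556785 0.05877988 0.3260334 ] [[0.0016, -0.91, 0.4146], [0.0, 0.4146, 0.91], [-1.0, -0.0015, 0.0007]]
{'red': (1037, array([0.55144215, 0.08583689]), np.float64(128.57122692211195), (0.009908090345561504, 0.046428047120571136)), 'yel': (4175, ((0.47886765003204346, 0.07808125764131546), (0.03807714208960533, 0.0611274354159832), 75.54598236083984))}
(array([  21,   16,   45,   42, 1482], dtype=int32), (np.float64(314.0), np.float64(259.5)), array([0.57939442, 0.05192075, 0.128     ]))
2875 ((0.5786952376365662, 0.05223331227898598), 0.02088259533047676)
pred axis pix (np.float64(314.87600116737275), np.float64(258.49235929477595)) (np.float64(321.7136033665954), np.float64(278.1439738355997))
```

```bash
python3 -m crank '[{"offset":[0,-0.0056,-0.0046],"spin":0},{"offset":[0.016,0,0],"spin":0},{"offset":[0.016,0,0],"spin":0},{"offset":[0,0,0],"spin":0},{"offset":[0,0,0],"spin":0}]' 0.087
python3 -m crank '[{"offset":[0,0,0],"spin":0},{"offset":[0,0,0],"spin":0},{"offset":[0,0,0],"spin":0},{"offset":[0,0,0],"spin":0},{"offset":[0,0,0],"spin":0}]' 0.03
python3 - <<'E'
from meas import *
s=bot.read_state();R=np.array(s["tcp_rot"]);p=np.array(s["position"]);print(p+.164*R[:,0],s["opening"]*.087,s["moment"])
E
```

```text
time_s: 3.1
position: [0.579, 0.0512, 0.2942]
tcp_rot: [[0.002, -0.91, 0.416], [-0.0, 0.416, 0.91], [-1.0, -0.002, 0.001]]
force: [0.3, -0.6, -0.0]
opening: 0.998
time_s: 3.6
position: [0.5785, 0.0513, 0.2929]
tcp_rot: [[0.0, -0.91, 0.416], [-0.0, 0.416, 0.91], [-1.0, -0.0, 0.0]]
force: [0.4, -0.3, -1.0]
opening: 0.631
[0.57851678 0.05132323 0.12889703] 0.05489535796061316 [-0.02154089  0.04383859  0.0178559 ]
```

Still closing, so I'll wait a little longer.

```bash
python3 -m crank '[{"offset":[0,0,0],"spin":0},{"offset":[0,0,0],"spin":0},{"offset":[0,0,0],"spin":0},{"offset":[0,0,0],"spin":0},{"offset":[0,0,0],"spin":0}]' 0.03
```

```text
time_s: 4.1
position: [0.5786, 0.0518, 0.2927]
tcp_rot: [[0.001, -0.909, 0.416], [0.001, 0.416, 0.909], [-1.0, -0.0, 0.001]]
force: [1.5, 4.7, -0.6]
opening: 0.453
```

```bash
python3 -m crank '[{"offset":[0,0,0],"spin":0},{"offset":[0,0,0],"spin":-0.127},{"offset":[0,0,0],"spin":-0.127},{"offset":[0,0,0],"spin":-0.127},{"offset":[0,0,0],"spin":-0.127},{"offset":[0,0,0],"spin":-0.127},{"offset":[0,0,0],"spin":0},{"offset":[0,0,0],"spin":0}]' 0.03
python3 - <<'E'
from meas import *
s=bot.read_state();R=np.array(s["tcp_rot"]);print(s["opening"]*.087,s["moment"])
for n in ["side","wrist"]:
    c=bot.capture(n); cv2.imwrite(f"pics/f_{n}.png",cv2.resize(c["pixels"][170:320,240:440],None,fx=4,fy=4) if n=="side" else c["pixels"])
    o=meas(c);print(n,o)
    k=o["yel"][1][0]; print(np.degrees(np.arctan2(k[1]-.0523,k[0]-.579)), np.degrees(np.arctan2(o["red"][1][1]-.0523,o["red"][1][0]-.579)))
E
```

```text
time_s: 4.9
position: [0.5786, 0.0516, 0.2927]
tcp_rot: [[0.0, -0.979, -0.202], [0.001, -0.202, 0.979], [-1.0, -0.001, 0.0]]
force: [2.4, 3.9, -0.7]
opening: 0.455
0.03954327081943021 [ 0.85760434 -0.32711792  0.01002263]
side {'red': (92, array([0.53848296, 0.06505385]), np.float64(166.86146548044306), (0.013011501170694828, 0.04442121461033821)), 'yel': (330, ((0.47877395153045654, 0.07790575176477432), (0.044987667351961136, 0.06073195859789848), 77.64932250976562))}
165.6686277948444 162.52716966215877
wrist {'red': (1563, array([0.53672636, 0.06312162]), np.float64(164.44680089341375), (0.010191689245402813, 0.04679638892412186)), 'yel': (5951, ((0.4788196086883545, 0.07729978859424591), (0.03877082094550133, 0.061634454876184464), 75.77727508544922))}
165.98814833372265 165.64121503937713
```

View pics/f_wrist.png

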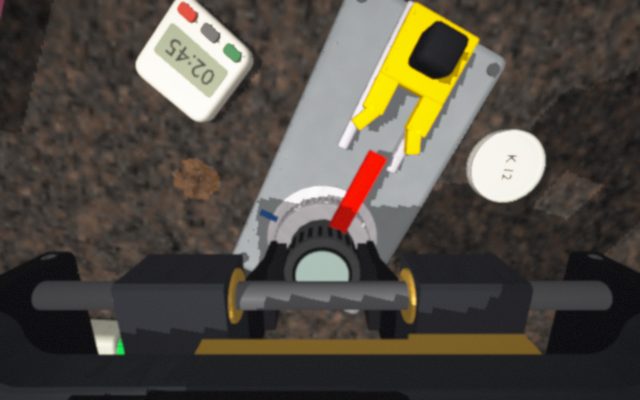

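View pics/f_side.png

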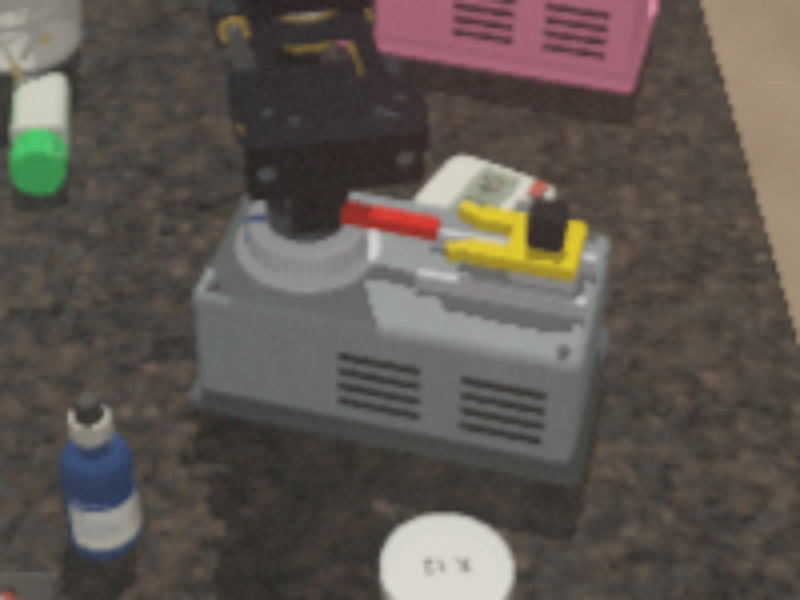

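The wrist view shows the tab from (340,225) to (378,155), pointing into the fork mouth at (390,135), within about 1°. Next I'll release, rise, turn the jaws across the keeper and move over the handle.

```bash
python3 -m crank '[{"offset":[0,0,0],"spin":0},{"offset":[0,0,0],"spin":0},{"offset":[0,0,0],"spin":0},{"offset":[-0.02,0,0],"spin":0},{"offset":[-0.02,0,0],"spin":0.1},{"offset":[0,0,0],"spin":0.12},{"offset":[0,0.038,0],"spin":0.12},{"offset":[0,0.038,0],"spin":0.1225},{"offset":[0,0.038,0],"spin":0},{"offset":[0,0,0],"spin":0},{"offset":[0,0,0],"spin":0}]' 0.056
python3 - <<'E'
from meas import *
s=bot.read_state();R=np.array(s["tcp_rot"]);p=np.array(s["position"]);print(p+.164*R[:,0],R.round(3).tolist())
c=bot.capture("side");cv2.imwrite("pics/g_side.png",cv2.resize(c["pixels"][170:320,240:440],None,fx=4,fy=4))
print(meas(c))
c=bot.capture("wrist");cv2.imwrite("pics/g_wrist.png",c["pixels"])
E
```

```text
time_s: 6.1
position: [0.4655, 0.0664, 0.3331]
tcp_rot: [[0.0, -0.967, 0.253], [-0.001, 0.253, 0.967], [-1.0, -0.0, -0.001]]
force: [1.0, 0.0, 0.5]
opening: 0.646
[0.46554946 0.0663428  0.16905868] [[0.0, -0.967, 0.253], [-0.001, 0.253, 0.967], [-1.0, -0.0, -0.001]]
{'red': (87, array([0.53851421, 0.06449283]), np.float64(164.90184020587492), (0.01293954998254776, 0.04343276470899582)), 'yel': (288, ((0.4797217845916748, 0.0778471902012825), (0.04276077076792717, 0.06048315390944481), 75.12683868408203))}
```

View pics/g_side.png

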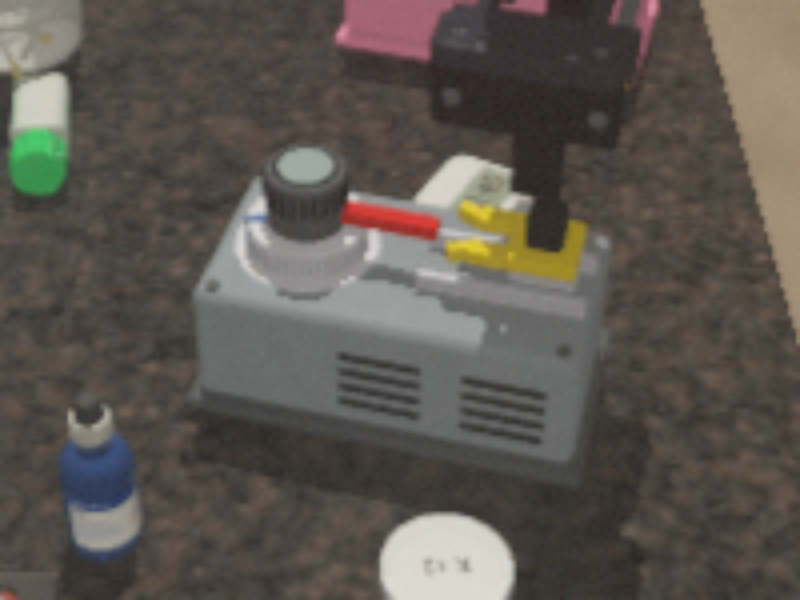

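View pics/g_wrist.png

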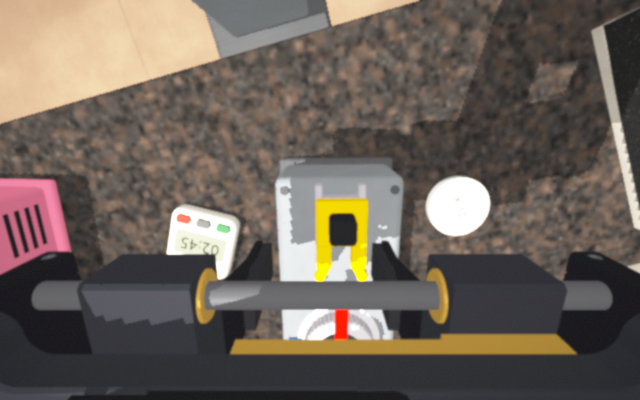

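```bash
python3 -m crank '[{"offset":[0,0.0025,0.0147],"spin":0},{"offset":[0,0,0],"spin":0},{"offset":[0,0,0],"spin":0}]' 0.056
python3 - <<'E'
from meas import *
s=bot.read_state();R=np.array(s["tcp_rot"]);p=np.array(s["position"]);g=p+.164*R[:,0];print(g)
c=bot.capture("wrist");cv2.imwrite("pics/h_wrist.png",c["pixels"])
roi=c["pixels"][190:270,280:370].max(2); m=(roi<80).astype(np.uint8)
n,lab,st,ce=cv2.connectedComponentsWithStats(m)
for i in range(1,n):
    if st[i,4]>100:
        x0,y0,w,h,a=st[i]; print(st[i],"top-face guess corners", unproj(c,280+x0,190+y0,z=.128),unproj(c,280+x0+w,190+y0,z=.128))
print(proj(c,[.4668,.0812,.128]))
P,u,v=cloud(c); k=P[(P[:,2]>.122)&(P[:,2]<.134)&(u>290)&(u<360)&(v>190)&(v<250)];print(len(k),cv2.minAreaRect(k[:,:2].astype(np.float32)))
E
```

```text
time_s: 6.5
position: [0.4682, 0.0812, 0.3327]
tcp_rot: [[0.001, -0.967, 0.253], [-0.0, 0.253, 0.967], [-1.0, -0.001, -0.0]]
force: [0.3, -0.2, 0.4]
opening: 0.644
[0.46838284 0.081084   0.16871101]
[ 27  28  26  32 762] top-face guess corners [0.4498623  0.07689689 0.128     ] [0.45394187 0.09250288 0.128     ]
(np.float64(320.63822569788584), np.float64(240.88467095867344))
738 ((0.4643594026565552, 0.08104756474494934), (0.017435302957892418, 0.017444418743252754), 75.45407104492188)
```

View pics/h_wrist.png

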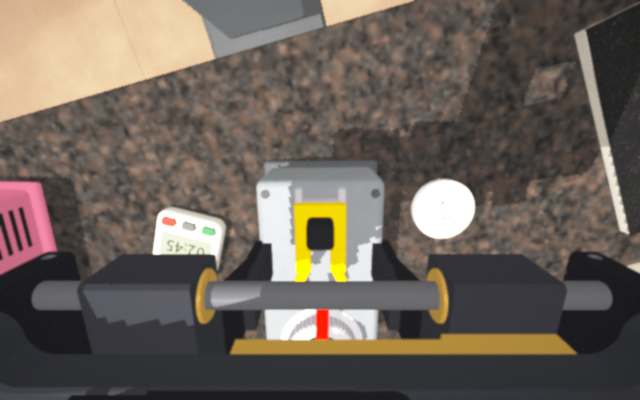

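The handle at (320,233) sits midway between the fingers and the tab is in line at (322,325). I'll descend and close.

```bash
python3 -m crank '[{"offset":[0.013,0.0025,0],"spin":0},{"offset":[0.013,0,0],"spin":0},{"offset":[0.012,0,0],"spin":0},{"offset":[0,0,0],"spin":0},{"offset":[0,0,0],"spin":0}]' 0.056
python3 -m crank '[{"offset":[0,0,0],"spin":0},{"offset":[0,0,0],"spin":0},{"offset":[0,0,0],"spin":0},{"offset":[0,0,0],"spin":0},{"offset":[0,0,0],"spin":0},{"offset":[0,0,0],"spin":0},{"offset":[0,0,0],"spin":0},{"offset":[0,0,0],"spin":0}]' 0.008
```

```text
time_s: 7.05
position: [0.4652, 0.0817, 0.2947]
tcp_rot: [[-0.0, -0.967, 0.254], [-0.0, 0.254, 0.967], [-1.0, 0.0, -0.0]]
force: [0.2, -0.0, 0.4]
opening: 0.643
time_s: 7.85
position: [0.4648, 0.0814, 0.2949]
tcp_rot: [[-0.001, -0.968, 0.252], [-0.002, 0.252, 0.968], [-1.0, 0.0, -0.002]]
force: [-1.3, -5.8, 3.2]
opening: 0.205
```

```bash
python3 -m crank '[{"offset":[0,-0.004,0],"spin":0},{"offset":[0,-0.004,0],"spin":0},{"offset":[0,-0.004,0],"spin":0},{"offset":[0,-0.004,0],"spin":0},{"offset":[0,-0.004,0],"spin":0},{"offset":[0,-0.004,0],"spin":0},{"offset":[0,-0.003,0],"spin":0},{"offset":[0,0,0],"spin":0}]' 0.008
python3 -m crank '[{"offset":[0,-0.002,0],"spin":0},{"offset":[0,-0.002,0],"spin":0},{"offset":[0,-0.001,0],"spin":0},{"offset":[0,0,0],"spin":0}]' 0.008
```

```text
time_s: 8.65
position: [0.4911, 0.0746, 0.2949]
tcp_rot: [[-0.001, -0.968, 0.253], [-0.001, 0.253, 0.968], [-1.0, 0.0, -0.002]]
force: [-1.0, -4.6, 3.6]
opening: 0.201
time_s: 9.05
position: [0.4956, 0.0735, 0.2949]
tcp_rot: [[-0.002, -0.968, 0.253], [-0.001, 0.253, 0.968], [-1.0, 0.001, -0.002]]
force: [-2.0, -3.9, 4.1]
opening: 0.205
```

```bash
python3 -m crank '[{"offset":[0,-0.001,0],"spin":0},{"offset":[0,-0.001,0],"spin":0},{"offset":[0,-0.001,0],"spin":0},{"offset":[0,0,0],"spin":0}]' 0.008
python3 -m crank '[{"offset":[0,-0.001,0],"spin":0},{"offset":[0,0,0],"spin":0}]' 0.008
```

```text
time_s: 9.45
position: [0.4972, 0.0731, 0.2949]
tcp_rot: [[-0.006, -0.968, 0.253], [-0.0, 0.253, 0.968], [-1.0, 0.005, -0.002]]
force: [-5.5, -2.7, 7.6]
opening: 0.204
time_s: 9.65
position: [0.4975, 0.073, 0.2949]
tcp_rot: [[-0.008, -0.968, 0.253], [-0.0, 0.253, 0.968], [-1.0, 0.007, -0.002]]
force: [-6.8, -2.0, 8.9]
opening: 0.201
```

```bash
python3 -m crank '[{"offset":[0,-0.0015,0],"spin":0},{"offset":[0,-0.0015,0],"spin":0},{"offset":[0,0,0],"spin":0}]' 0.008
python3 - <<'E'
from meas import *
s=bot.read_state();R=np.array(s["tcp_rot"]);p=np.array(s["position"]);g=p+.164*R[:,0];print(g,np.hypot(*(g[:2]-[.579,.0523])),g)
c=bot.capture("side");cv2.imwrite("pics/i_side.png",cv2.resize(c["pixels"][170:320,240:440],None,fx=4,fy=4));print(meas(c))
c=bot.capture("wrist");cv2.imwrite("pics/i_wrist.png",c["pixels"])
E
```

```text
time_s: 9.95
position: [0.4986, 0.0728, 0.2948]
tcp_rot: [[-0.013, -0.967, 0.253], [0.001, 0.253, 0.968], [-1.0, 0.013, -0.002]]
force: [-12.0, 0.1, 14.6]
opening: 0.199
[0.49644998 0.07299258 0.13086441] 0.08510399117505098 [0.49644998 0.07299258 0.13086441]
{'red': (64, array([0.54340372, 0.06293633]), np.float64(169.58471831527444), (0.012358197942376137, 0.03912019729614258)), 'yel': (149, ((0.5145025253295898, 0.08343943953514099), (0.0211031474173069, 0.05924282595515251), 83.17074584960938))}
```

View pics/i_side.png

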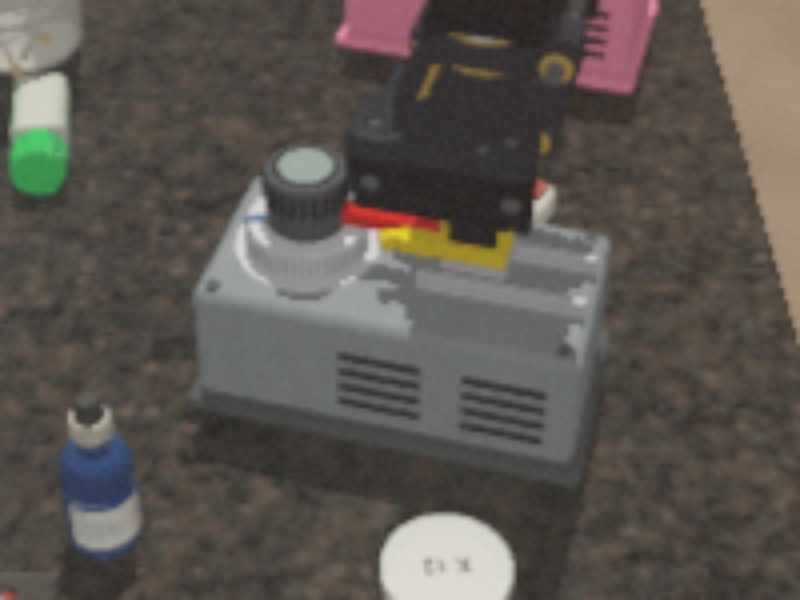

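View pics/i_wrist.png

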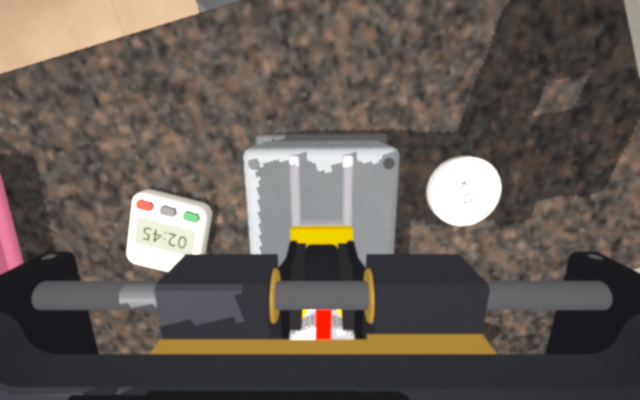

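The keeper is at its stop: the handle is 85.1 mm from the axis and resistance is rising. In the side view the fork surrounds the tab at crop (430,235). Next I'll release, rise and look at the ring's line.

```bash
python3 -m crank '[{"offset":[0,0.002,0],"spin":0},{"offset":[0,0,0],"spin":0},{"offset":[0,0,0],"spin":0},{"offset":[0,0,0],"spin":0},{"offset":[-0.02,0,0],"spin":0},{"offset":[-0.025,0,0],"spin":0},{"offset":[-0.025,0.03,0],"spin":-0.1},{"offset":[0,0.03,0],"spin":-0.1},{"offset":[0,0,0],"spin":0},{"offset":[0,0,0],"spin":0}]' 0.087
python3 - <<'E'
from meas import *
s=bot.read_state();R=np.array(s["tcp_rot"]);p=np.array(s["position"]);g=p+.164*R[:,0];print(g,R.round(3).tolist())
c=bot.capture("side");cv2.imwrite("pics/j_side.png",cv2.resize(c["pixels"][190:270,280:400],None,fx=6.5,fy=6.5,interpolation=cv2.INTER_CUBIC))
c=bot.capture("wrist");cv2.imwrite("pics/j_wrist.png",c["pixels"]);print(meas(c))
E
```

```text
time_s: 11.05
position: [0.4421, 0.085, 0.365]
tcp_rot: [[0.001, -0.998, 0.057], [0.0, 0.057, 0.998], [-1.0, -0.001, 0.0]]
force: [1.6, -0.1, 0.1]
opening: 0.974
[0.44238313 0.08504739 0.20100781] [[0.001, -0.998, 0.057], [0.0, 0.057, 0.998], [-1.0, -0.001, 0.0]]
{'red': (279, array([0.5412918 , 0.06217351]), np.float64(163.20162464975732), (0.010025281459093094, 0.03232118859887123)), 'yel': (4794, ((0.5706785321235657, 0.19657008349895477), (0.2890271544456482, 0.019425444304943085), 87.40829467773438))}
```

View pics/j_side.png

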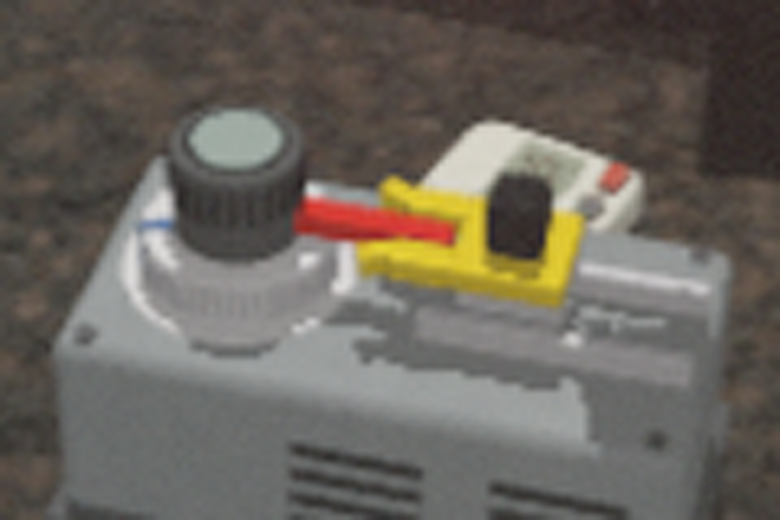

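View pics/j_wrist.png

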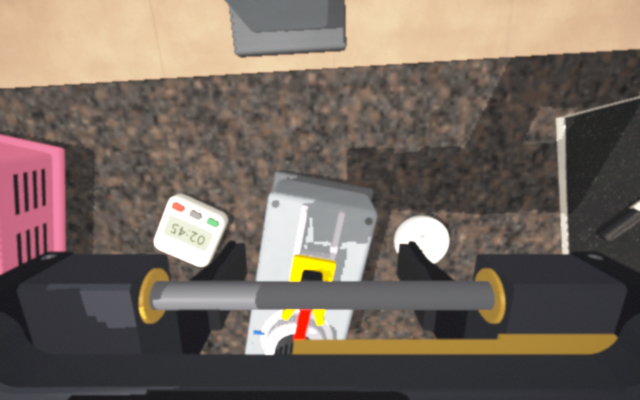

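```bash
python3 - <<'E'
from meas import *
for n in ["live","side0","w1"]:
    c=bot.capture("side") if n=="live" else dict(np.load(n+".npz"))
    px=c["pixels"].astype(int);b,g,r=px[...,0],px[...,1],px[...,2]
    m=(b>r+35)&(b>g+20)
    w=np.zeros_like(m); 
    (w.__setitem__((slice(200,250),slice(285,350)),True) if n!="w1" else w.__setitem__((slice(190,290),slice(240,400)),True))
    num,lab,st,ce=cv2.connectedComponentsWithStats((m&w).astype(np.uint8))
    for i in range(1,num):
        if st[i,4]<3: continue
        for z in (.08,.0975):
            q=unproj(c,*ce[i],z=z); d=q[:2]-[.579,.0523]; print(n,st[i],ce[i].round(1),z,q.round(4),"r %.4f ang %.1f rel-to-(-y housing) %.1f"%(np.hypot(*d),np.degrees(np.arctan2(d[1],d[0])),(np.degrees(np.arctan2(d[1],d[0]))+104.8+180)%360-180))
E
```

```text
live [302 224   4   1   4] [303.5 224. ] 0.08 [0.6073 0.029  0.08  ] r 0.0367 ang -39.5 rel-to-(-y housing) 65.3
live [302 224   4   1   4] [303.5 224. ] 0.0975 [0.6051 0.0502 0.0975] r 0.0262 ang -4.6 rel-to-(-y housing) 100.2
w1 [259 237  16   7  85] [265.9 240. ] 0.08 [0.5697 0.0143 0.08  ] r 0.0391 ang -103.8 rel-to-(-y housing) 1.0
w1 [259 237  16   7  85] [265.9 240. ] 0.0975 [0.5645 0.0203 0.0975] r 0.0351 ang -114.4 rel-to-(-y housing) -9.6
```

The ring's blue line sits about 100° counterclockwise of the housing mark, so the ring needs about 1.75 rad clockwise. I'll do it in two grasps, moving over the axis now.

```bash
python3 -m crank '[{"offset":[0,-0.046,-0.0083],"spin":0},{"offset":[0,-0.046,-0.0083],"spin":0},{"offset":[0,-0.0462,-0.0082],"spin":0},{"offset":[0,0,0],"spin":-0.144},{"offset":[0,0,0],"spin":-0.144},{"offset":[0.02,0,0],"spin":0},{"offset":[0,0,0],"spin":0},{"offset":[0,0,0],"spin":0}]' 0.087
python3 - <<'E'
from meas import *
s=bot.read_state();R=np.array(s["tcp_rot"]);p=np.array(s["position"]);g=p+.164*R[:,0];print(p,g,R.round(3).tolist(), R.T@(np.array([.579,.0523,g[2]])-g), np.degrees(np.arctan2(R[1,2],R[0,2])))
c=bot.capture("wrist");cv2.imwrite("pics/k_wrist.png",c["pixels"]);print(meas(c))
k,u,v=cloud(c); k=k[(k[:,2]>.124)&(k[:,2]<.132)&(u<400)&(u>240)&(v>220)];print(len(k),cv2.minEnclosingCircle(k[:,:2].astype(np.float32)))
E
```

```text
time_s: 12.0
position: [0.5791, 0.0522, 0.344]
tcp_rot: [[-0.002, -0.973, -0.229], [0.0, -0.229, 0.973], [-1.0, 0.001, 0.001]]
force: [-0.3, -0.1, -0.8]
opening: 0.999
[0.57906534 0.05217152 0.34402168] [0.57881644 0.05219752 0.18002187] [[-0.002, -0.973, -0.229], [0.0, -0.229, 0.973], [-1.0, 0.001, 0.001]] [-2.62330960e-07 -2.02145738e-04  5.77331867e-05] 103.23568426219745
{'red': (901, array([0.53696523, 0.06303847]), np.float64(165.40156322307067), (0.010032713413238525, 0.04649068042635918)), 'yel': (3106, ((0.5096430778503418, 0.06924007833003998), (0.037687741219997406, 0.060914915055036545), 75.99907684326172))}
2094 ((0.579130232334137, 0.05207545682787895), 0.020796524360775948)
```

View pics/k_wrist.png

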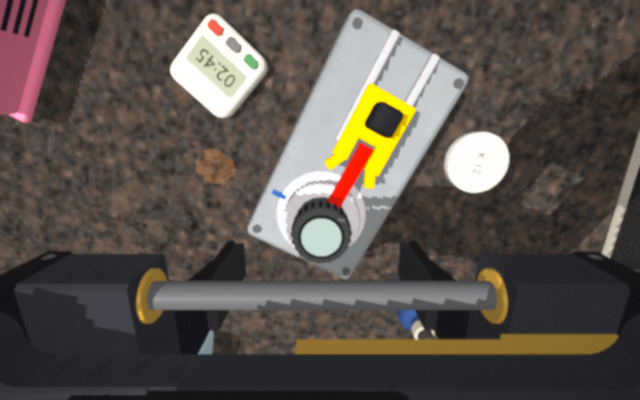

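The gripper is centred over the axis to 0.3 mm, and the keeper is seen over the tab at (355,170). I'll descend around the ring.

```bash
python3 -m crank '[{"offset":[0.02,0,0],"spin":0},{"offset":[0.02,0,0],"spin":0},{"offset":[0.02,0,0],"spin":0},{"offset":[0.017,0,0],"spin":0},{"offset":[0,0,0],"spin":0},{"offset":[0,0,0],"spin":0}]' 0.087
python3 -m crank '[{"offset":[0,0,0],"spin":0},{"offset":[0,0,0],"spin":0},{"offset":[0,0,0],"spin":0},{"offset":[0,0,0],"spin":0},{"offset":[0,0,0],"spin":0},{"offset":[0,0,0],"spin":0},{"offset":[0,0,0],"spin":0}]' 0.05
```

```text
time_s: 12.65
position: [0.5791, 0.0524, 0.2684]
tcp_rot: [[0.001, -0.973, -0.23], [-0.0, -0.23, 0.973], [-1.0, -0.001, -0.0]]
force: [0.1, -1.4, -0.0]
opening: 1.0
time_s: 13.35
position: [0.5789, 0.052, 0.2682]
tcp_rot: [[0.001, -0.973, -0.23], [-0.001, -0.23, 0.973], [-1.0, -0.001, -0.001]]
force: [-0.5, -3.3, 3.3]
opening: 0.67
```

```bash
python3 -m crank '[{"offset":[0,0,0],"spin":0},{"offset":[0,0,0],"spin":0},{"offset":[0,0,0],"spin":0.12},{"offset":[0,0,0],"spin":0.12},{"offset":[0,0,0],"spin":0.12},{"offset":[0,0,0],"spin":0.12},{"offset":[0,0,0],"spin":0.12},{"offset":[0,0,0],"spin":0.12},{"offset":[0,0,0],"spin":0.12},{"offset":[0,0,0],"spin":0.12},{"offset":[0,0,0],"spin":0},{"offset":[0,0,0],"spin":0}]' 0.05
python3 - <<'E'
from meas import *
s=bot.read_state();R=np.array(s["tcp_rot"]);print(s["moment"],s["force"],np.degrees(np.arctan2(R[1,2],R[0,2])))
c=bot.capture("side");cv2.imwrite("pics/l_side.png",cv2.resize(c["pixels"][190:270,280:400],None,fx=6.5,fy=6.5,interpolation=cv2.INTER_CUBIC))
E
```

```text
time_s: 14.55
position: [0.5789, 0.0522, 0.2681]
tcp_rot: [[0.001, -0.748, 0.664], [-0.0, 0.664, 0.748], [-1.0, -0.001, 0.0]]
force: [0.6, -3.8, 5.4]
opening: 0.666
[-0.69672571  0.1316795  -0.0420341 ] [ 0.58667614 -3.81465135  5.38129152] 48.421322919866434
```

View pics/l_side.png

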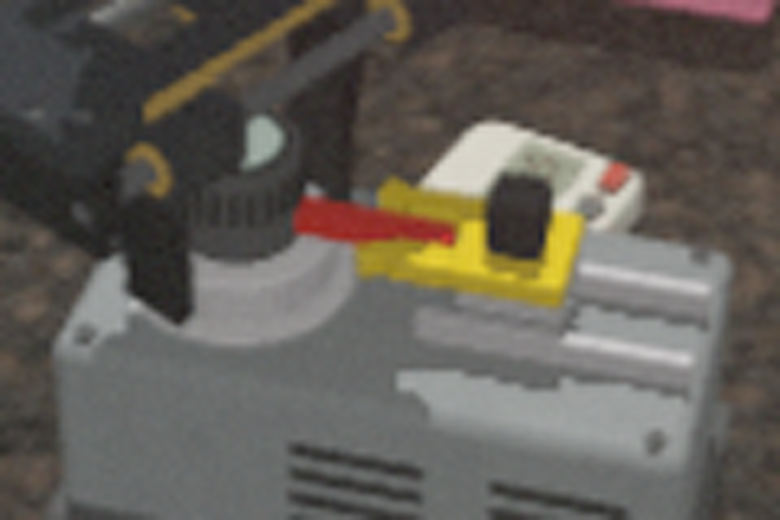

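Held firmly. In the side view the tab is still inside the fork at crop (380,220). I'll open in place, turn back and regrasp.

```bash
python3 -m crank '[{"offset":[0,0,0],"spin":0},{"offset":[0,0,0],"spin":0},{"offset":[0,0,0],"spin":0},{"offset":[0,0,0],"spin":0},{"offset":[0,0,0],"spin":-0.13},{"offset":[0,0,0],"spin":-0.13},{"offset":[0,0,0],"spin":-0.13},{"offset":[0,0,0],"spin":-0.13},{"offset":[0,0,0],"spin":-0.13},{"offset":[0,0,0],"spin":-0.13},{"offset":[0,0,0],"spin":-0.13},{"offset":[0,0,0],"spin":0}]' 0.087
python3 - <<'E'
from meas import *
s=bot.read_state();R=np.array(s["tcp_rot"]);print(s["moment"],s["force"],s["opening"],np.degrees(np.arctan2(R[1,2],R[0,2])))
c=bot.capture("side");cv2.imwrite("pics/m_side.png",cv2.resize(c["pixels"][190:270,280:400],None,fx=6.5,fy=6.5,interpolation=cv2.INTER_CUBIC))
c=bot.capture("wrist");cv2.imwrite("pics/m_wrist.png",c["pixels"])
E
```

```text
time_s: 15.8
position: [0.5786, 0.0526, 0.2675]
tcp_rot: [[-0.0, -0.984, -0.181], [0.0, -0.181, 0.984], [-1.0, 0.0, 0.0]]
force: [-0.0, -0.2, 0.6]
opening: 0.998
[0.04811636 0.02123578 0.02168622] [-0.02288516 -0.19769404  0.59788333] 0.9979333320289447 100.41673035558676
```

View pics/m_wrist.png

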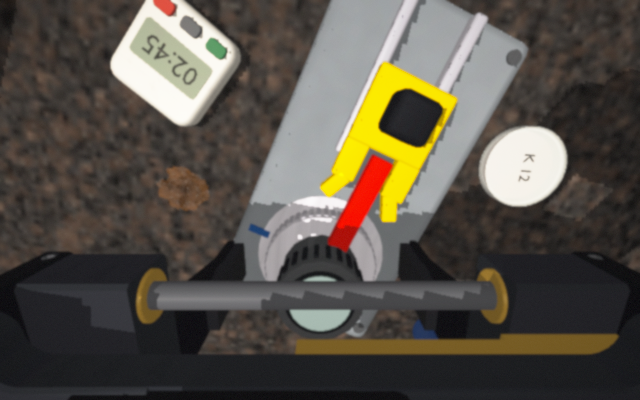

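View pics/m_side.png

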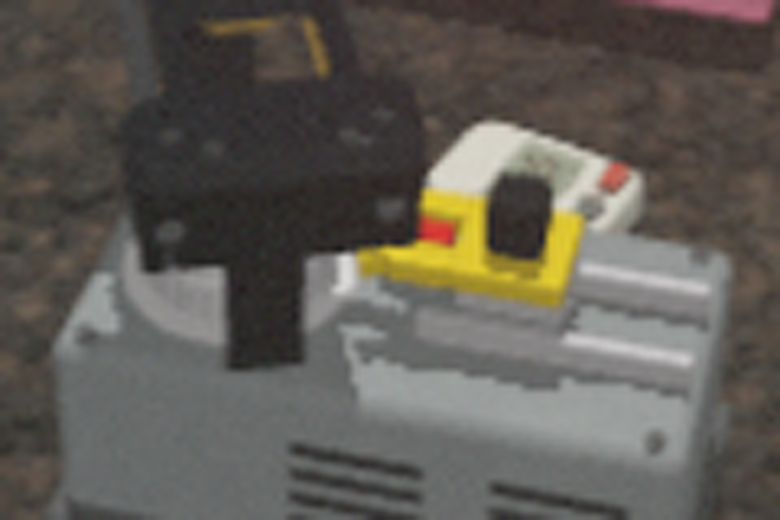

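```bash
python3 -m crank '[{"offset":[0,0,0],"spin":0},{"offset":[0,0,0],"spin":0},{"offset":[0,0,0],"spin":0},{"offset":[0,0,0],"spin":0},{"offset":[0,0,0],"spin":0},{"offset":[0,0,0],"spin":0},{"offset":[0,0,0],"spin":0},{"offset":[0,0,0],"spin":0}]' 0.05
python3 -m crank '[{"offset":[0,0,0],"spin":0.1},{"offset":[0,0,0],"spin":0.1},{"offset":[0,0,0],"spin":0.1},{"offset":[0,0,0],"spin":0.1},{"offset":[0,0,0],"spin":0.1},{"offset":[0,0,0],"spin":0.1},{"offset":[0,0,0],"spin":0.05},{"offset":[0,0,0],"spin":0}]' 0.05
python3 - <<'E'
from meas import *
s=bot.read_state();R=np.array(s["tcp_rot"]);print(s["moment"],s["force"],s["tau"],s["opening"],np.degrees(np.arctan2(R[1,2],R[0,2])))
E
```

```text
time_s: 16.7
position: [0.5788, 0.052, 0.2678]
tcp_rot: [[0.0, -0.984, -0.181], [-0.001, -0.181, 0.984], [-1.0, -0.0, -0.001]]
force: [0.2, -3.4, -0.8]
opening: 0.666
time_s: 17.5
position: [0.5788, 0.0522, 0.2678]
tcp_rot: [[0.0, -0.892, 0.451], [-0.0, 0.451, 0.892], [-1.0, -0.001, -0.0]]
force: [-0.2, -3.1, 1.0]
opening: 0.671
[-0.51082655 -0.05505577 -0.06019082] [-0.24986492 -3.1068374   0.97724349] [  1.93847917 -43.53618979 -11.40391231   0.63142855   0.22456273
   0.11763931] 0.6705036887211561 63.17335018786173
```

```bash
for i in 1; do python3 -m crank '[{"offset":[0,0,0],"spin":0.04},{"offset":[0,0,0],"spin":0.04}]' 0.05 | head -1; python3 -c "
from h import *
s=bot.read_state();R=np.array(s['tcp_rot']);print(np.round(s['moment'],2),round(s['tau'][5],2),np.degrees(np.arctan2(R[1,2],R[0,2])).round(2))"; done
python3 -m crank '[{"offset":[0,0,0],"spin":0.04},{"offset":[0,0,0],"spin":0}]' 0.05 | head -1; python3 -c "
from h import *
s=bot.read_state();R=np.array(s['tcp_rot']);print(np.round(s['moment'],2),round(s['tau'][5],2),np.degrees(np.arctan2(R[1,2],R[0,2])).round(2))"
```

```text
time_s: 17.7
[-0.5  -0.1   0.17] -0.11 58.61
time_s: 17.9
[-0.54 -0.08 -0.05] 0.07 56.35
```

```bash
M='
from h import *
s=bot.read_state();R=np.array(s["tcp_rot"]);print(np.round(s["moment"],2),round(s["tau"][5],2),np.degrees(np.arctan2(R[1,2],R[0,2])).round(2))'
python3 -m crank '[{"offset":[0,0,0],"spin":0.03},{"offset":[0,0,0],"spin":0}]' 0.05 | head -1; python3 -c "$M"
python3 -m crank '[{"offset":[0,0,0],"spin":0.03},{"offset":[0,0,0],"spin":0}]' 0.05 | head -1; python3 -c "$M"
python3 -m crank '[{"offset":[0,0,0],"spin":0.03},{"offset":[0,0,0],"spin":0}]' 0.05 | head -1; python3 -c "$M"
```

```text
time_s: 18.1
[-0.57 -0.05  0.01] 0.07 54.65
time_s: 18.3
[-0.6  -0.1  -0.04] 0.07 52.93
time_s: 18.5
[-0.61 -0.1  -0.03] 0.07 51.2
```

```bash
python3 - <<'E'
from meas import *
c=bot.capture("wrist");cv2.imwrite("pics/n_wrist.png",c["pixels"])
E
```

```text
(no output)
```

View pics/n_wrist.png

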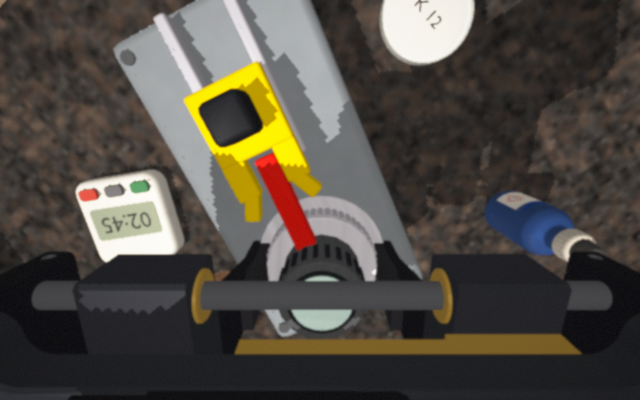

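The mark and the line are both hidden by the left finger at (250,262). I'll keep turning in small steps and watch for the stop torque.

```bash
M='
from h import *
s=bot.read_state();R=np.array(s["tcp_rot"]);print(np.round(s["moment"],2),round(s["tau"][5],2),np.degrees(np.arctan2(R[1,2],R[0,2])).round(2))'
python3 -m crank '[{"offset":[0,0,0],"spin":0.04},{"offset":[0,0,0],"spin":0}]' 0.05 | head -1; python3 -c "$M"
python3 -m crank '[{"offset":[0,0,0],"spin":0.04},{"offset":[0,0,0],"spin":0}]' 0.05 | head -1; python3 -c "$M"
python3 -m crank '[{"offset":[0,0,0],"spin":0.04},{"offset":[0,0,0],"spin":0}]' 0.05 | head -1; python3 -c "$M"
```

```text
time_s: 18.75
[-0.66 -0.19 -0.06] 0.07 48.89
time_s: 18.95
[-0.68 -0.12 -0.04] 0.07 46.62
time_s: 19.15
[-0.64 -0.13 -0.08] 0.07 44.33
```

No stop torque yet, so I'll open, turn back and look at the line.

```bash
python3 -m crank '[{"offset":[0,0,0],"spin":0},{"offset":[0,0,0],"spin":0},{"offset":[0,0,0],"spin":0},{"offset":[0,0,0],"spin":0},{"offset":[0,0,0],"spin":-0.14},{"offset":[0,0,0],"spin":-0.14},{"offset":[0,0,0],"spin":-0.14},{"offset":[0,0,0],"spin":-0.14},{"offset":[0,0,0],"spin":-0.14},{"offset":[0,0,0],"spin":-0.14},{"offset":[0,0,0],"spin":-0.14},{"offset":[0,0,0],"spin":0}]' 0.087
python3 - <<'E'
from meas import *
c=bot.capture("wrist");cv2.imwrite("pics/o_wrist.png",c["pixels"])
cv2.imwrite("pics/o_crop.png",cv2.resize(c["pixels"][180:300,220:420],None,fx=4,fy=4,interpolation=cv2.INTER_CUBIC))
c=bot.capture("side");cv2.imwrite("pics/o_side.png",cv2.resize(c["pixels"][190:270,280:400],None,fx=6.5,fy=6.5,interpolation=cv2.INTER_CUBIC))
E
```

```text
time_s: 20.35
position: [0.5786, 0.0526, 0.2677]
tcp_rot: [[-0.0, -0.984, -0.181], [0.0, -0.181, 0.984], [-1.0, 0.0, 0.0]]
force: [-0.1, -0.1, 0.8]
opening: 0.999
```

View pics/o_crop.png

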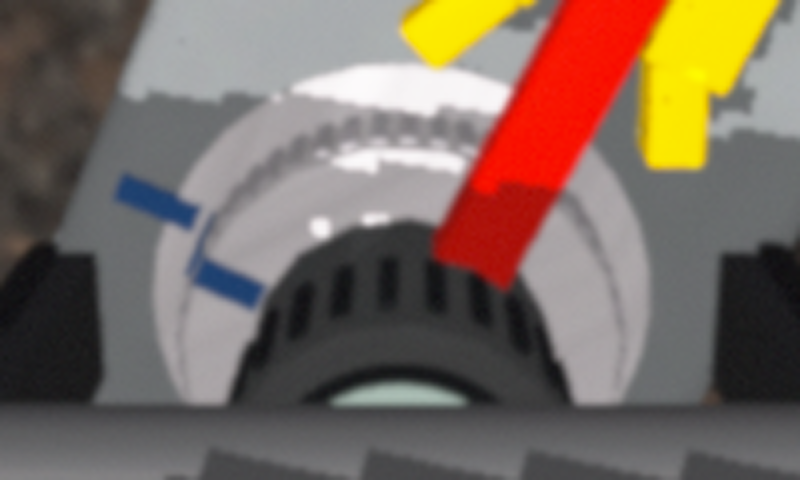

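View pics/o_side.png

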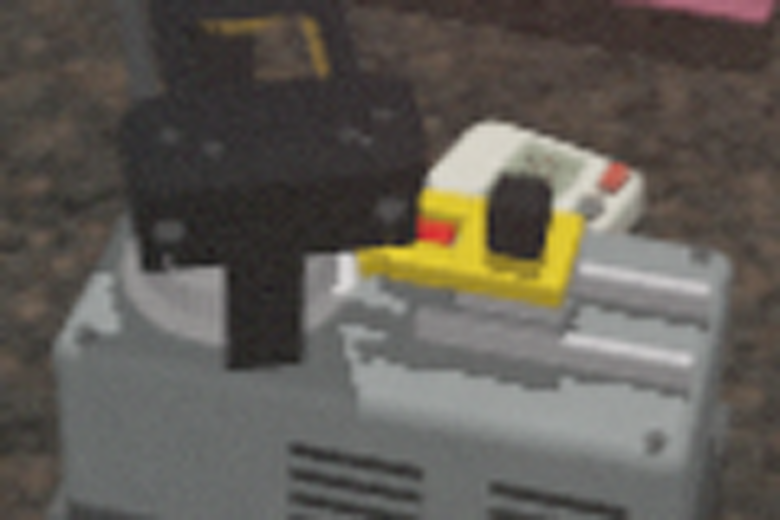

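The ring line at crop (230,283) is now near the housing mark at (155,200). I'll work out the angular difference.

```bash
cat > line.py <<'E'
from meas import *
def lines(c,x0,x1,y0,y1):
    px=c["pixels"].astype(int);b,g,r=px[...,0],px[...,1],px[...,2]
    m=np.zeros(b.shape,np.uint8); m[y0:y1,x0:x1]=((b>r+45)&(b>g+25))[y0:y1,x0:x1]
    n,lab,st,ce=cv2.connectedComponentsWithStats(m)
    for i in range(1,n):
        if st[i,4]<6: continue
        for z in (.08,.0975):
            v,u=np.nonzero(lab==i); Q=np.array([unproj(c,a,bb,z=z)[:2] for a,bb in zip(u,v)]); d=Q.mean(0)-[.579,.0522]
            V=np.linalg.svd(Q-Q.mean(0))[2][0]; V=V*np.sign(V@d)
            print(st[i],ce[i].round(1),z,"r %.4f ang %.1f dir %.1f"%(np.hypot(*d),np.degrees(np.arctan2(d[1],d[0])),np.degrees(np.arctan2(V[1],V[0]))))
E
python3 - <<'E'
from line import *
c=bot.capture("wrist"); lines(c,235,300,215,265)
print(meas(c))
E
```

```text
[249 224  20  13 122] [258.3 230. ] 0.08 r 0.0384 ang -103.6 dir -106.0
[249 224  20  13 122] [258.3 230. ] 0.0975 r 0.0384 ang -114.9 dir -106.0
[269 246  17  11  94] [276.9 250.8] 0.08 r 0.0252 ang -85.9 dir -105.8
[269 246  17  11  94] [276.9 250.8] 0.0975 r 0.0247 ang -105.2 dir -105.8
{'red': (2143, array([0.53674226, 0.06344881]), np.float64(164.39172617404031), (0.0105329230427742, 0.04681093618273735)), 'yel': (7085, ((0.5099665522575378, 0.07022671401500702), (0.0391937717795372, 0.061501290649175644), 74.35619354248047))}
```

The line and the mark agree within about 1.5°, but I never felt the stop. I'll regrasp and tighten further to confirm, reading the torque as I go.

```bash
M='
from h import *
s=bot.read_state();R=np.array(s["tcp_rot"]);print(np.round(s["moment"],3),np.round(s["force"],1),round(s["tau"][5],2),np.degrees(np.arctan2(R[1,2],R[0,2])).round(2),s["opening"])'
python3 -m crank '[{"offset":[0,0,0],"spin":0},{"offset":[0,0,0],"spin":0},{"offset":[0,0,0],"spin":0},{"offset":[0,0,0],"spin":0},{"offset":[0,0,0],"spin":0},{"offset":[0,0,0],"spin":0},{"offset":[0,0,0],"spin":0},{"offset":[0,0,0],"spin":0},{"offset":[0,0,0],"spin":0}]' 0.05|head -1;python3 -c "$M"
python3 -m crank '[{"offset":[0,0,0],"spin":0.03}]' 0.05 | head -1; python3 -c "$M"
python3 -m crank '[{"offset":[0,0,0],"spin":0.03}]' 0.05 | head -1; python3 -c "$M"
python3 -m crank '[{"offset":[0,0,0],"spin":0.03}]' 0.05 | head -1; python3 -c "$M"
python3 -m crank '[{"offset":[0,0,0],"spin":0.03}]' 0.05 | head -1; python3 -c "$M"
python3 -m crank '[{"offset":[0,0,0],"spin":0}]' 0.05 | head -1; python3 -c "$M"
```

```text
time_s: 21.4
[-0.635 -0.011 -0.017] [ 0.3 -4.8 -0.6] -0.02 100.42 0.6730765561586982
time_s: 21.5
[-0.485  0.061  0.858] [ 0.6 -4.7  0.2] 0.55 98.79 0.6671947218442088
time_s: 21.6
[-0.329 -0.138  1.334] [ 1.1 -2.9 -2.9] 1.1 97.24 0.6627820625393622
time_s: 21.7
[-0.231 -0.244  1.378] [ 2.3 -2.5 -2.5] 1.11 95.54 0.6664678633767146
time_s: 21.8
[-0.247 -0.427  1.387] [ 3.8 -1.7 -3.5] 1.16 93.83 0.6668457266136385
time_s: 21.9
[-0.342 -0.776  1.311] [ 4.6 -3.8 -4.3] 1.37 93.84 0.6681479591598499
```

The torque is a steady 1.3 N m, which is the pads slipping at the hard stop, so the ring is tight. I'll open, rise and check everything.

```bash
python3 -m crank '[{"offset":[0,0,0],"spin":0},{"offset":[0,0,0],"spin":0},{"offset":[0,0,0],"spin":0},{"offset":[0,0,0],"spin":0},{"offset":[0,0,0],"spin":0},{"offset":[-0.02,0,0],"spin":0},{"offset":[-0.02,0,0],"spin":0},{"offset":[-0.03,0,0],"spin":0},{"offset":[-0.02,0.03,0],"spin":0},{"offset":[0,0,0],"spin":0},{"offset":[0,0,0],"spin":0}]' 0.087
python3 - <<'E'
from line import *
c=bot.capture("wrist");cv2.imwrite("pics/p_wrist.png",c["pixels"]); 
print(meas(c)); lines(c,200,420,150,290)
c=bot.capture("side");cv2.imwrite("pics/p_side.png",c["pixels"])
E
```

```text
time_s: 23.0
position: [0.5484, 0.0506, 0.3583]
tcp_rot: [[0.001, -0.998, -0.061], [0.0, -0.061, 0.998], [-1.0, -0.001, 0.0]]
force: [1.2, -0.2, -0.2]
opening: 0.998
{'red': (694, array([0.53699596, 0.06367705]), np.float64(164.453318561762), (0.009549102745950222, 0.04663065820932388)), 'yel': (2502, ((0.5096462368965149, 0.06929390132427216), (0.038358788937330246, 0.061142418533563614), 75.74641418457031))}
[273 227  13   7  60] [278.5 230. ] 0.08 r 0.0388 ang -103.6 dir -106.0
[273 227  13   7  60] [278.5 230. ] 0.0975 r 0.0389 ang -114.1 dir -106.0
[287 238  12   7  46] [292.1 241. ] 0.08 r 0.0254 ang -88.9 dir -107.8
[287 238  12   7  46] [292.1 241. ] 0.0975 r 0.0251 ang -106.0 dir -107.8
```

View pics/p_wrist.png

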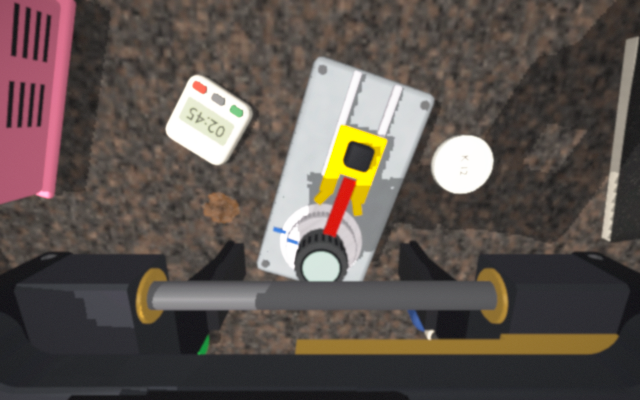

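View pics/p_side.png

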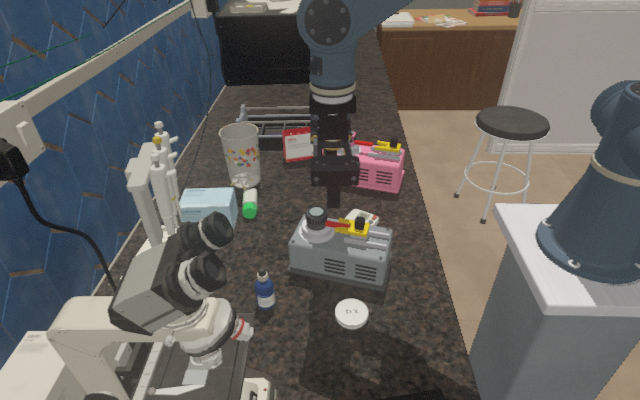

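The wrist view shows the ring line (292,241) meeting the mark (278,230), and the fork over the tab at (345,190). The bottle (265,290), dish (351,314) and timer (362,217) are where they were. The gripper is clear, so I'm handing in.

```bash
python3 -c "
from rig import bot
print(bot.hand_in(), bot.read_state()['time_s'])"
```

```text
the job is handed in; nothing more can be done
the job is handed in; nothing more can be done
```

The barrel is set and locked, and I handed the job in at about 23 s of the 64 s limit, with the gripper clear of everything.

- **Barrel:** I turned it about 0.64 rad counterclockwise. The red tab then pointed at the keeper to within about 1°.
- **Keeper:** I gripped the handle and slid the keeper in to its hard stop. At the stop the handle measured 85.1 mm from the barrel axis, and it was still at about 85 mm in the last picture, with the fork over the tab.
- **Lock ring:** I turned it clockwise in three grasps. On the third the torque rose at once and held at about 1.3 N m with the pads slipping, so it is against its stop.

**Last checks:**
- The ring's blue line is about 2° from the mark (-106.0° against -103.6°). That is about what the tab's play in the keeper (0.035 rad, 2°) plus measuring error would give.
- The bottle, dish and timer show no visible movement in the side view.

**One disagreement:** I estimated from the side camera that the ring needed about 1.75 rad. The first two grasps turned it about 1.94 rad without my feeling the stop. My reading of the line in that view was coarse, so I relied on the torque in the third grasp and the final close view instead.

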